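# Open the touch-latch cupboard behind the tea canister

## Task

The teal tea canister stands in the way of the white cupboard door: without picking it up, push it along the worktop, upright, until it is clear of the door's swing. Then press the shut door in near its free edge with the fingers so that the touch catch releases, and take the fingers away so that the spring sets it ajar. Finally put a finger behind the free edge and swing the door wide open, about square to the cupboard, and leave it so; do not move, lift or knock over anything else.

Things in the scene. Friction and masses are not known exactly. Their poses are not given: they have to be found in the camera images.
- cupboard: fixed dark-grey worktop cupboard, 450 mm wide, 200 deep, top at 270 mm (books on its far end): a bay shut by a white handleless door and, past the hinge, a 220 mm open niche. Origin: on the worktop under the carcass front, mid door bay (230 mm). Own x points into the cupboard (the door faces -x), y along the front to the door's free edge; yaw 1.45 to 1.83, so the door faces the robot's right
- door (a joint): turn of the door about its upright hinge, rad: 0 shut, -0.022 pressed in to its stop; grows as it opens towards the cupboard's own -x (anticlockwise from above), stop at 1.85. A touch catch: pressed in, it releases, and as the finger withdraws a damped spring pushes the door ajar to about 0.28 in under a second. From there it swings lightly (under 1 N) and stays where left
- door_hinge (a point): the hinge line at the height of the door's top edge (268 mm), in the plane of the door's inner face; fixed. The door measures 226 mm from this line to its free edge, is 18 mm thick and 236 mm high; shut, its inner face is 4 mm in front of the carcass
- door_press (a point): where to press: point on the door's outer face, 30 mm from the free edge, 35 mm below the top edge; moves with the door. Own x is the door's inward normal, y points from hinge to free edge. The catch releases after about 3 mm at about 4 N here; a rigid stop follows at 4 to 5 mm
- door_edge (a point): the top corner of the door's free edge, middle of its 18 mm thickness, 226 mm from the hinge line; moves with the door
- canister: round teal tea canister with a wooden lid and small knob, 68 mm across, 128 mm tall in all (the straight side ends at 112 mm), about 0.4 kg, standing in front of the door in its way, loose. Origin: centre of its underside
- pepper_mill: dark turned-wood pepper mill, 50 mm wide, 102 mm tall, standing to one side in front of the open niche, outside the door's swing, loose; origin: centre of its underside
- mug: white mug, 82 mm across, 92 mm tall, handle on one side, loose; origin: centre of its underside
- brown_jar: brown jar with a white lid, 80 mm across, 105 mm tall, loose; origin: centre of its underside
- red_bottle: red bottle, 70 mm across, 230 mm tall, loose; origin: centre of its underside
- soap: amber soap bottle, 60 mm across, 160 mm tall, loose; origin: centre of its underside
- tissue_box: pale tissue box, 120 x 230 mm, 85 mm tall, loose; origin: centre of its underside
Not all that is in view belongs to the job. What is shaped like the canister but purple is not meant.

How it is judged:
On the way, in this order (a step that is already met when the one before it is completed fails the run):
1. the canister stands clear of the door's swing while the door is still shut (horizontal distance between canister and door_hinge above 0.262 m and value of joint door below 0.03 rad), for 0.1 s.
2. the fingers press the shut door in (contact force between the fingers and door above 1 N and value of joint door below -0.008 rad), for 0.02 s.
3. the spring has set the door ajar, with the fingers off it (value of joint door between 0.2 and 0.5 rad and contact force between the fingers and door below 0.2 N), for 0.2 s.
4. the door is swung wide open (value of joint door above 1.3 rad), for 0.1 s.
At the end, for the whole second after the job is handed in: The door stands at rest at least 75 degrees (1.3 rad) open, the canister stands upright on the worktop, at rest, its centre more than 262 mm from the hinge line (just clear of the 226 mm door), and every bystander is where it was within 25 mm and upright (value of joint door above 1.3 rad and horizontal distance between canister and door_hinge above 0.262 m and angle between canister's own z axis and vertical below 0.1 rad and height (world z) of canister below 0.01 m and linear speed of canister below 0.02 m/s and not (velocity of joint door above 0.05 rad/s) and not (velocity of joint door below -0.05 rad/s)); the robot touches nothing.
It fails at once if the canister is lifted off the worktop (height (world z) of canister above 0.012 m).
It fails at once if the canister is tipped (angle between canister's own z axis and vertical above 0.35 rad).
It fails at once if a bystander (mill, mug, jar, bottle, soap or tissue box) is moved more than 25 mm, lifted or knocked over (distance of any of pepper_mill, mug, brown_jar, red_bottle, soap, tissue_box from where it was at the start of the episode above 0.025 m or angle between any of pepper_mill, mug, brown_jar, red_bottle, soap, tissue_box's own z axis and vertical above 0.25 rad).
It also fails if it takes over 61 s, if anything falls off the work surface, if the arm or the gripper's body presses on something with over 40 N, if the wrist force passes 120 N, or if a joint passes its speed limit or range.

## Robot

A 6-joint arm with a two-finger parallel gripper is mounted at the origin on the work surface. World frame = base frame: x ahead of the robot, y to its left, z up, the work surface at z = 0. Lengths are in m, angles in rad, forces in N, time in s.
With the tool pointing down it reaches from about 0.275 to 0.825 m from the base axis. Payload 5.2 kg.
Tool frame: the origin (TCP) lies on the centre line of the jaws, within the pads' length; the fingertips stand 25 mm ahead of it and the grasp point (between the pads) lies 6 mm ahead of it; z points along the fingers, y is the line along which they close (so a half turn about z gives the same grasp; the last joint's range is limited). The gripper opens to 93 mm and grips with 3 to 60 N. Pads are 15 mm wide; open, the fingers measure 128 mm over their backs; the gripper's body (75 mm by 188 mm) begins 65 mm behind the grasp point.
Start: joints at [0.9, 0.259, 1.535, -0, 1.348, -0.203], TCP at [0.248, 0.491, 0.244] pointing down, gripper open.
Joint ranges: [-3.14, 3.14], [-0.91, 2.08], [0.19, 2.58], [-1.22, 4.36], [0.22, 2.71], [-3.12, 3.12]. Speed limits (rad/s): [2.57, 2.57, 3.14, 3.14, 3.14, 3.14].

## Interface

Orientations are given as a unit quaternion [w, x, y, z].
In Python, from workcell import ctrl gives the robot as it stands.
- The arm moves only by the tool play_rows, never from a script. Its argument "moves" is a list of rows, each a list of 7 numbers: the shift along the tool's x, y, z in mm, then the turn, a rotation vector about the tool's x, y, z in rad, then the opening in per cent of the stroke, from 0 (shut) to 100 (fully open). A call has exactly 8 rows; each row is the pose to reach, as a shift and turn from the pose commanded when the call began, along the tool's axes at that moment; what a row does not reach only later rows make up. A row lasts 1/8 s, in which the tool goes at most 62.5 mm and 10.7 degrees, less where a joint would pass 70% of its speed; a pose out of reach is approached as far as the arm can. A call with a gripper value outside its range is refused whole. The fingers move at their own pace and stop on an object; "grip_force" is the grip in N (left out, the last holds). Time passes only in rows, so rows that repeat a pose let the fingers close, or fill a call up. It gives the time, the measured TCP pose, the force, the opening and the grip force at its end, in the units of the state.
- ctrl.read_state(): the state, without advancing time (a new reading comes with each control period).
- ctrl.read_camera(name): name is "scene" or "side" or "wrist"; returns a dict with "image" (400x640x3 uint8, red, green, blue), "fovy" (degrees; the focal length in pixels is half the picture's height over the tangent of half this angle, whatever the lens; pixels are square), "cx", "cy" (the principal point, pixels), "R" (3x3) and "t" (3): a world point X has camera coordinates R X + t; the wrist camera has in their place "tool_from_camera" (4x4, takes a point from camera to tool coordinates, whose origin is the TCP and whose axes are the flange's). Camera axes: x right, y down, z forward; pixel columns grow to the right and rows downward; lengths in m; the calibration is good to about 2 mm. A picture is of the moment at which its call begins: read the wrist's pose just before it. There is no depth.
- ctrl.job_done(): hands the job in; it is judged then, once.
Trained networks look in a picture, given as the dict that the camera call returned (one of the last four; its "shot" number tells which), for a name from the list of things; names that differ only in an ending like _2 or _b are one class to them, and where a whole thing is asked for, a point or a joint stands for the part that bears it (a point fixed in the world has none). Each returns a list of dicts, best first, with "conf" (0 to 1); they miss things now and then, are a little off and sometimes report something else, mostly with a low value. They report only what shows in the picture. A call takes as long as a camera call. They do not tell look-alikes from the thing itself.
- ctrl.boxes_of(picture, query): "point" ([column, row] in pixels, amid what is visible of it).
The state is a dict: "clock": time; "joint_positions": joint angles; "joint_velocities": joint speeds; "joint_torque": joint torques, N m; "tcp_pos": TCP position; "ee_rot": TCP orientation; "contact_force": force on the tool from outside, world axes, zero at the start; "wrist_torque": the same for the moment, N m; "finger_gap": finger opening in m; "gripper_force": force on a finger pad.
Only numpy, scipy, OpenCV 4.12 (cv2) and the standard library are available. Lean on these libraries where they do the work, as an engineer would, in place of code of your own. Each camera call takes 0.05 s, during which the arm holds its last target. There are 200 camera calls.

## Working session

There is one attempt and no reset: what is moved stays moved. The work goes in short steps, Python scripts to look and compute and a tool call to move; the robot and the scene stay as the last step left them, time stands still between calls to the robot, and variables do not carry over. Pictures are saved under pics/ and viewed, at most 10 in all, crops included, and the job is handed in when it is done.

Besides the shell and the picture viewer there is one more tool, called after ">>>" as name([rows], argument=value, ...), one row to a line, values as JSON. play_rows: Moves the arm, as the interface text tells. Its arguments: {"type":"object","properties":{"moves":{"type":"array"},"grip_force":{"type":"number"}},"required":["moves"]}

```bash
ls; mkdir -p pics
cat > h.py <<'E'
import numpy as np, cv2
from workcell import ctrl
def f(p): return 200/np.tan(np.radians(p["fovy"])/2)
def ray(p,uv):
    d=np.array([(uv[0]-p["cx"])/f(p),(uv[1]-p["cy"])/f(p),1.]);R=np.array(p["R"]);t=np.array(p["t"])
    return -R.T@t, R.T@d
def onz(p,uv,z):
    o,d=ray(p,uv); return o+d*(z-o[2])/d[2]
def proj(p,X):
    c=np.array(p["R"])@np.array(X)+np.array(p["t"]); return np.array([p["cx"]+f(p)*c[0]/c[2],p["cy"]+f(p)*c[1]/c[2]])
def tri(a,b):
    o1,d1=a;o2,d2=b
    s=np.linalg.lstsq(np.c_[d1,-d2],o2-o1,rcond=None)[0]
    x,y=o1+d1*s[0],o2+d2*s[1]; return (x+y)/2,np.linalg.norm(x-y)
def save(p,n): cv2.imwrite("pics/"+n,cv2.cvtColor(np.array(p["image"]),cv2.COLOR_RGB2BGR))
E
python3 - <<'E'
from h import *
np.set_printoptions(precision=3,suppress=True)
P={n:ctrl.read_camera(n) for n in("scene","side")}
for n,p in P.items(): save(p,n+"1.png"); print(n,p["fovy"],-np.array(p["R"]).T@p["t"],np.array(p["R"])[2])
for q in "cupboard door door_hinge door_press door_edge canister pepper_mill mug brown_jar red_bottle soap tissue_box".split():
    r={n:ctrl.boxes_of(p,q) for n,p in P.items()}
    print(q,{n:[(np.round(b["point"]).tolist(),round(b["conf"],2)) for b in v[:3]] for n,v in r.items()}, tri(ray(P["scene"],r["scene"][0]["point"]),ray(P["side"],r["side"][0]["point"])) if r["scene"] and r["side"] else "")
print(ctrl.read_state())
E
```

```text
pics
scene 56.690829100575684 [ 1.177 -0.79   0.884] [-0.52   0.598 -0.61 ]
side 56.98604956001471 [ 0.084 -0.682  0.838] [ 0.491  0.556 -0.67 ]
cupboard {'scene': [([431.0, 165.0], 0.6)], 'side': [([255.0, 111.0], 0.92)]} (array([0.71 , 0.366, 0.15 ]), np.float64(0.000625672480432938))
door {'scene': [([380.0, 164.0], 0.97)], 'side': [([240.0, 138.0], 0.98)]} (array([0.567, 0.236, 0.16 ]), np.float64(0.006692045906713657))
door_hinge {'scene': [([381.0, 163.0], 0.65), ([341.0, 190.0], 0.55)], 'side': [([381.0, 338.0], 0.73), ([239.0, 135.0], 0.66)]} (array([ 0.591, -0.305,  0.267]), np.float64(0.605079742332713))
door_press {'scene': [([384.0, 163.0], 0.74)], 'side': [([240.0, 136.0], 0.69), ([329.0, 188.0], 0.53)]} (array([0.573, 0.254, 0.158]), np.float64(0.0027912137586972334))
door_edge {'scene': [([384.0, 164.0], 0.83)], 'side': [([239.0, 137.0], 0.55)]} (array([0.571, 0.257, 0.15 ]), np.float64(0.002092752994788612))
canister {'scene': [([305.0, 194.0], 0.97), ([322.0, 181.0], 0.88), ([344.0, 194.0], 0.84)], 'side': [([215.0, 203.0], 0.9), ([245.0, 190.0], 0.8), ([235.0, 225.0
[... 841 characters left out ...]
[ 0.667, -0.443,  0.06 ]), np.float64(0.0047345938183735985))
tissue_box {'scene': [([200.0, 280.0], 0.65)], 'side': [([383.0, 338.0], 0.76)]} (array([ 0.449, -0.488,  0.052]), np.float64(0.00336701649602093))
{'clock': 1.3, 'joint_positions': array([ 0.9  ,  0.259,  1.535, -0.   ,  1.348, -0.203]), 'joint_velocities': array([-0.   , -0.001, -0.001,  0.   , -0.001,  0.001]), 'joint_torque': array([ -0.001, -43.721, -28.43 ,   0.072,   0.031,  -0.   ]), 'tcp_pos': array([0.248, 0.491, 0.244]), 'ee_rot': array([ 0.   ,  0.232,  0.973, -0.   ]), 'contact_force': array([0.547, 0.362, 0.441]), 'wrist_torque': array([ 0.025, -0.072, -0.043]), 'gripper_force': 0.0, 'finger_gap': 0.0927118020177428}
```

View images.

Run:
```python
import cv2
a=cv2.imread("pics/scene1.png")[80:330,180:500];b=cv2.imread("pics/side1.png")[20:330,130:450]
cv2.imwrite("pics/a1.png",cv2.resize(a,(768,600),interpolation=cv2.INTER_CUBIC));cv2.imwrite("pics/b1.png",cv2.resize(b,(600,581),interpolation=cv2.INTER_CUBIC))
```

```text
(no output)
```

View pics/a1.png

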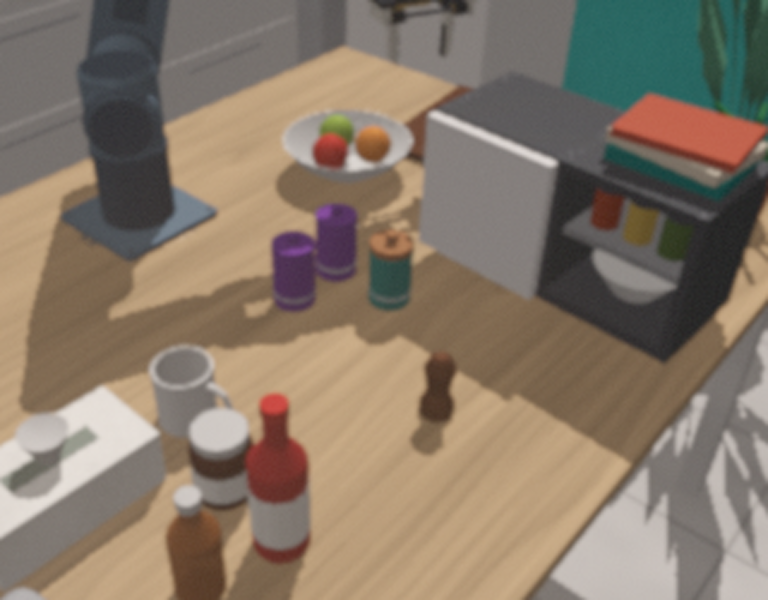

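View pics/b1.png

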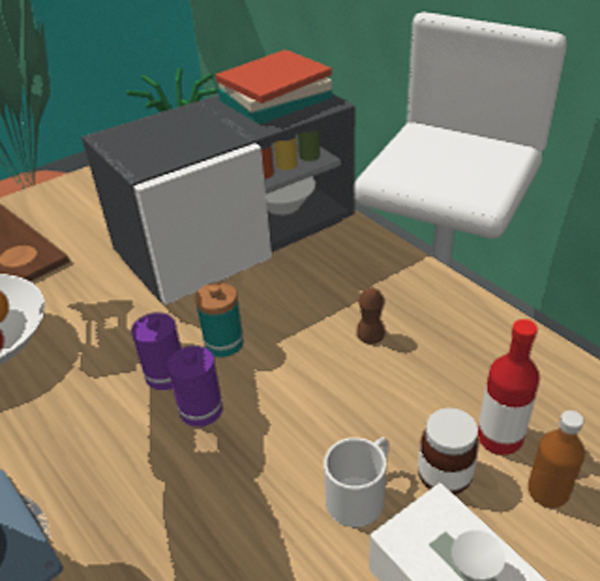

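Run:
```python
from h import *
np.set_printoptions(precision=3,suppress=True)
P={n:ctrl.read_camera(n) for n in("scene","side")}
A,B=P["scene"],P["side"]
for nm,s,d,z in [("free top",(358.3,127),(203,119.7),.268),("hinge top",(411.7,147.5),(271.3,97.9),.268),("free bot",(0,0),(219,181.6),.032),("hinge bot",(400,203),(274,157),.032)]:
    print(nm,tri(ray(A,s),ray(B,d)) if s[0] else"",onz(A,s,z),onz(B,d,z))
# segment colours -> silhouettes
for nm,lo,hi in [("teal",(80,60,40),(100,255,255)),("purple",(125,80,40),(155,255,255))]:
  for n,p in P.items():
    m=cv2.inRange(cv2.cvtColor(np.array(p["image"]),cv2.COLOR_RGB2HSV),np.array(lo),np.array(hi)); m[:170 if n=="side" else 160]=0 if nm=="teal" else m[:170 if n=="side" else 160]
    k,_,st,ce=cv2.connectedComponentsWithStats(m)
    for i in range(1,k):
        if st[i,4]>60: print(nm,n,st[i],ce[i],onz(p,ce[i],.056))
for nm,s,d in [("purpA",(305,194),(235,225)),("purpB",(322,181),(215,203)),("teal",(344,194),(245,190)),("mill",(362.5,241),(329,188))]:
    print(nm,tri(ray(A,s),ray(B,d)),onz(A,s,.056),onz(B,d,.056))
```

```text
free top (array([0.457, 0.238, 0.271]), np.float64(0.0035860285133269016)) [0.455 0.24  0.268] [0.46  0.247 0.268]
hinge top (array([0.688, 0.22 , 0.273]), np.float64(0.008626392304975758)) [0.681 0.237 0.268] [0.689 0.22  0.268]
free bot  [-5.273  0.471  0.032] [0.462 0.239 0.032]
hinge bot (array([0.679, 0.223, 0.037]), np.float64(0.0024300814824017576)) [0.676 0.231 0.032] [0.682 0.227 0.032]
teal scene [ 519  160  121   41 2542] [598.717 173.353] [1.192 0.912 0.056]
teal scene [335 188  15  16 191] [341.743 195.45 ] [0.502 0.097 0.056]
teal side [236 182  23  23 350] [247.686 194.506] [0.485 0.098 0.056]
purple scene [294 166  34  38 740] [310.365 184.003] [0.364 0.074 0.056]
purple side [ 200  187   47   55 1488] [223.87  214.328] [0.384 0.072 0.056]
purple side [226 237  22  10  66] [237.712 243.561] [ 0.354 -0.051  0.056]
purpA (array([0.388, 0.018, 0.051]), np.float64(0.000175365492544951)) [0.393 0.012 0.056] [0.386 0.013 0.056]
purpB (array([0.386, 0.12 , 0.061]), np.float64(0.008543950559236051)) [0.384 0.12  0.056] [0.389 0.132 0.056]
teal (array([0.494, 0.124, 0.048]), np.float64(0.007360783125332383)) [0.503 0.11  0.056] [0.491 0.121 0.056]
mill (array([ 0.702, -0.044,  0.049]), np.float64(0.00022603273920698412)) [ 0.706 -0.05   0.056] [ 0.697 -0.049  0.056]
```

Run:
```python
import cv2
a=cv2.imread("pics/scene1.png")[150:260,280:420];b=cv2.imread("pics/side1.png")[90:260,190:350]
import numpy as np
cv2.imwrite("pics/c1.png",np.hstack([cv2.resize(a,(400,400)),cv2.resize(b,(400,400))]))
```

```text
(no output)
```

View pics/c1.png

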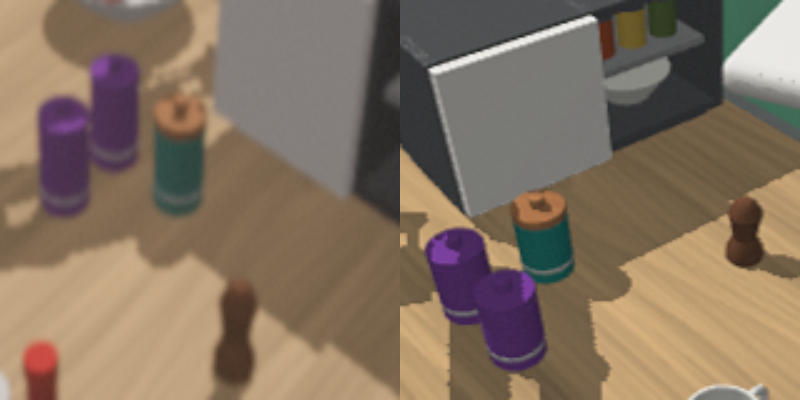

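Candidates: scene (305,194), (322,181) are purple with purple lids; scene (344,194) / side (245,190) is teal with a wooden lid and knob. The crop confirms that last one is the canister, at about (0.494, 0.118). The door faces -y, with its free edge near (0.457, 0.24).

```bash
cat >> h.py <<'E'
from scipy.spatial.transform import Rotation as Ro
def R0(s=None):
    s=s or ctrl.read_state(); w,x,y,z=s["ee_rot"]; return Ro.from_quat([x,y,z,w]).as_matrix()
def down(a):  # tool down, tool y at world angle a (rad)
    y=np.array([np.cos(a),np.sin(a),0]); z=np.array([0,0,-1.]); return np.c_[np.cross(y,z),y,z]
def go(*tg,p=None,R=None):
    s=ctrl.read_state(); p=s["tcp_pos"] if p is None else p; R=R0(s) if R is None else R
    for x,a in tg: print(x,"->",np.round(R.T@(np.array(x)-p)*1000,1),np.round(Ro.from_matrix(R.T@down(a)).as_rotvec(),3))
E
python3 -c "
from h import *
go(([.40,.37,.34],-.057-.3),([.494,.182,.32],-.057),([.494,.182,.078],-.057))"
```

```text
[0.4, 0.37, 0.34] -> [-190.2  -39.4  -96.4] [-0.    0.    1.46]
[0.494, 0.182, 0.32] -> [-358.9 -164.8  -76.4] [-0.    0.    1.16]
[0.494, 0.182, 0.078] -> [-358.9 -164.8  165.6] [-0.    0.    1.16]
```

>>> play_rows([
  [-20, -8, -50, 0, 0, 0.14, 43],
  [-65, -30, -95, 0, 0, 0.28, 43],
  [-115, -52, -95, 0, 0, 0.43, 43],
  [-165, -75, -95, 0, 0, 0.58, 43],
  [-215, -98, -95, 0, 0, 0.73, 43],
  [-265, -121, -90, 0, 0, 0.88, 43],
  [-315, -144, -80, 0, 0, 1.02, 43],
  [-359, -165, -76, 0, 0, 1.16, 43],
])

```text
clock: 2.4
tcp_pos: [0.4948, 0.18, 0.3192]
ee_rot: [-0.0, 0.729, 0.685, -0.0]
contact_force: [0.5, -0.0, -0.4]
finger_gap: 0.04
gripper_force: 0.0
```

```bash
cat >> h.py <<'E'
def wrist():
    s=ctrl.read_state(); p=dict(ctrl.read_camera("wrist")); T=np.array(p["tool_from_camera"]); W=np.eye(4); W[:3,:3]=R0(s); W[:3,3]=s["tcp_pos"]
    C=np.linalg.inv(W@T); p["R"],p["t"]=C[:3,:3],C[:3,3]; return p
E
python3 - <<'E'
from h import *
p=wrist(); save(p,"w1.png"); print(-p["R"].T@p["t"],p["R"][2],p["fovy"])
for n,X in dict(cantop=[.494,.118,.128],canbase=[.494,.118,0],hingeTopOuter=[.684,.228,.268],edgeOuter=[.457,.241,.268]).items(): print(n,proj(p,X))
print(ctrl.read_state()["joint_positions"])
E
```

```text
[0.49955571 0.25568347 0.46040144] [-0.01686314 -0.27020084 -0.96265629] 71.32851895232963
cantop [323.65367925 232.29349702]
canbase [323.0408141  203.66768799]
hingeTopOuter [594.4150985  145.25104192]
edgeOuter [260.27932892 147.06200449]
[ 0.1300394   0.17955664  1.45533249 -0.00398611  1.50634904  0.20161672]
```

View pics/w1.png

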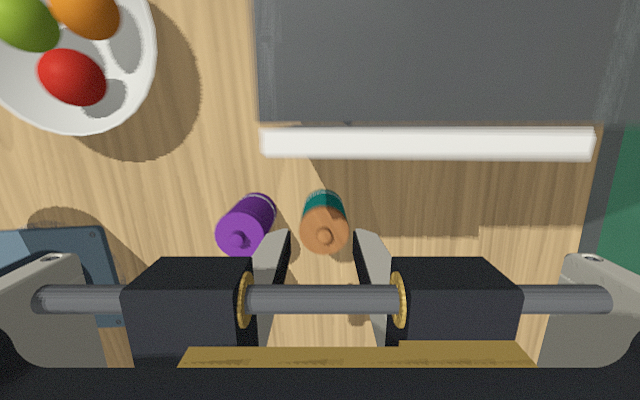

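The wrist view shows the teal canister's lid knob at (324,236), as predicted. The door's top edge runs from (261,~140) to (593,~145), and the purple tin is at (243,238).

Run:
```python
from h import *
np.set_printoptions(precision=4,suppress=True)
p=wrist(); g=cv2.cvtColor(np.array(p["image"]),cv2.COLOR_RGB2GRAY).astype(int)
for c in (275,330,420,500,580): print(c,g[118:166,c].tolist())
for r in (134,142): print(r,g[r,252:270],g[r,585:602])
print("can",onz(p,(324,236),.128), onz(p,(243,238),.128))
np.save("w1.npy",np.array([0]))
for uv in [(261,127),(262,142),(594,127),(593,142)]: print(uv,onz(p,uv,.268))
go(([.494,.182,.078],-.057),([.494,-.005,.078],-.057))
```

```text
275 [168, 161, 185, 220, 231, 230, 232, 231, 229, 230, 230, 230, 231, 228, 229, 230, 229, 229, 229, 231, 229, 229, 229, 230, 229, 228, 229, 232, 219, 175, 157, 168, 168, 168, 170, 170, 171, 168, 169, 168, 169, 170, 170, 169, 171, 169, 167, 170]
330 [111, 145, 213, 233, 231, 230, 230, 230, 230, 229, 230, 229, 229, 228, 229, 228, 230, 228, 228, 229, 229, 228, 229, 229, 228, 229, 232, 225, 189, 138, 113, 119, 117, 117, 118, 119, 116, 121, 118, 114, 116, 114, 117, 111, 117, 116, 115, 114]
420 [176, 221, 232, 229, 230, 229, 228, 228, 228, 229, 229, 228, 229, 229, 228, 229, 229, 228, 226, 228, 229, 228, 227, 228, 228, 231, 221, 180, 120, 105, 113, 108, 112, 112, 110, 113, 112, 107, 110, 105, 110, 116, 120, 114, 120, 117, 114, 118]
500 [224, 228, 230, 229, 227, 229, 228, 227, 229, 227, 226, 227, 227, 228, 227, 227, 226, 228, 227, 227, 227, 227, 226, 227, 228, 216, 171, 104, 104, 102, 105, 106, 103, 105, 103, 104, 107, 104, 102, 108, 104, 99, 101, 100, 99, 99, 101, 99]
580 [228, 228, 227, 228, 225, 228, 226, 228, 226, 226, 227, 224, 228, 225, 225, 226, 226, 224, 226, 225, 225, 226, 227, 227, 214, 167, 115, 110, 115, 114, 112, 116, 111, 114, 116, 115, 115, 118, 114, 121, 118, 117, 121, 120, 122, 119, 122, 117]
134 [229 230 229 230 231 229 230 231 229 231 229 230 230 230 230 229 231 228] [230 216 129  97 105 106 104 114 115 115 112 115 116 108  80  62  69]
142 [232 228 230 229 229 230 229 229 230 230 229 230 229 230 229 230 229 229] [126 106 106 105 109 112 117 116 112 116 113 108  93  67  72  77  75]
can [0.4971 0.1079 0.128 ] [0.393  0.1126 0.128 ]
(261, 127) [0.4634 0.2498 0.268 ]
(262, 142) [0.4628 0.24   0.268 ]
(594, 127) [0.6844 0.2339 0.268 ]
(593, 142) [0.6857 0.224  0.268 ]
[0.494, 0.182, 0.078] -> [  4.4  -2.5 240.5] [-0.001  0.002 -0.008]
[0.494, -0.005, 0.078] -> [-182.2    9.6  240.9] [-0.001  0.002 -0.008]
```

Run:
```python
from h import *
np.set_printoptions(precision=4,suppress=True)
s=ctrl.read_state(); print(s["clock"],s["tcp_pos"],s["joint_velocities"])
p=wrist(); save(p,"w2.png"); im=np.array(p["image"]); hsv=cv2.cvtColor(im,cv2.COLOR_RGB2HSV)
print(ctrl.read_state()["tcp_pos"])
m=cv2.inRange(hsv,np.array((0,0,195)),np.array((180,25,255))); m[:100]=0; m[190:]=0
k,_,st,_=cv2.connectedComponentsWithStats(m); i=1+st[1:,4].argmax(); mm=(_:=None) or None
k,lab,st,_=cv2.connectedComponentsWithStats(m); c=cv2.approxPolyDP(max(cv2.findContours((lab==i).astype(np.uint8),0,2)[0],key=len),4,True)[:,0]
for uv in c: print(uv,onz(p,uv,.268))
m=cv2.inRange(hsv,np.array((5,100,120)),np.array((14,200,255)));m[:180]=0;m[270:]=0;m[:,:290]=0;m[:,360:]=0
k,lab,st,ce=cv2.connectedComponentsWithStats(m);i=1+st[1:,4].argmax();print(st[i],ce[i],onz(p,ce[i],.118))
print([(b["point"],b["conf"]) for b in ctrl.boxes_of(p,"canister")])
go(([.494,.182,.078],-.057),([.494,-.005,.078],-.057))
```

```text
2.5 [0.4964 0.1779 0.3185] [ 0.0661 -0.0272  0.0167  0.0477  0.0288 -0.0391]
[0.495  0.1799 0.319 ]
[592 123] [0.6804 0.2403 0.268 ]
[255 124] [0.4572 0.2542 0.268 ]
[256 149] [0.4558 0.2379 0.268 ]
[586 147] [0.6795 0.2246 0.268 ]
[297 203  50  49 875] [321.6731 227.0777] [0.493  0.1191 0.118 ]
[([320.5, 220.1], 0.62), ([243.6, 221.5], 0.59)]
[0.494, 0.182, 0.078] -> [  0.8   0.  241.3] [-0.001 -0.    -0.001]
[0.494, -0.005, 0.078] -> [-185.9   10.9  241.3] [-0.001 -0.    -0.001]
```

View pics/w2.png

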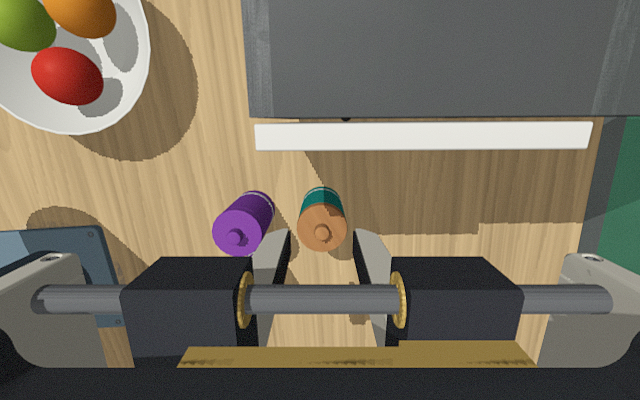

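>>> play_rows([
  [-2, 0, 40, 0, 0, 0, 43],
  [-2, 0, 80, 0, 0, 0, 43],
  [-2, 0, 120, 0, 0, 0, 43],
  [-2, 0, 160, 0, 0, 0, 43],
  [-2, 0, 200, 0, 0, 0, 43],
  [-2, 0, 225, 0, 0, 0, 43],
  [-2, 0, 241, 0, 0, 0, 43],
  [-2, 0, 241, 0, 0, 0, 43],
])

```text
clock: 3.6
tcp_pos: [0.493, 0.1806, 0.0782]
ee_rot: [-0.001, 0.726, 0.687, -0.001]
contact_force: [-0.3, -0.1, 0.3]
finger_gap: 0.04
gripper_force: 0.0
```

>>> play_rows([
  [-8, 1, 0, 0, 0, 0, 43],
  [-20, 2, 0, 0, 0, 0, 43],
  [-34, 3, 0, 0, 0, 0, 43],
  [-48, 3, 0, 0, 0, 0, 43],
  [-62, 4, 0, 0, 0, 0, 43],
  [-76, 5, 0, 0, 0, 0, 43],
  [-88, 5, 0, 0, 0, 0, 43],
  [-98, 6, 0, 0, 0, 0, 43],
])

```text
clock: 4.6
tcp_pos: [0.4946, 0.0809, 0.0791]
ee_rot: [0.0, 0.727, 0.686, 0.001]
contact_force: [-0.3, 5.7, 5.5]
finger_gap: 0.0401
gripper_force: 3.4
```

Run:
```python
from h import *
p=ctrl.read_camera("side"); print(ctrl.read_state()["contact_force"],ctrl.read_state()["tcp_pos"])
im=cv2.cvtColor(np.array(p["image"]),cv2.COLOR_RGB2BGR)
cv2.imwrite("pics/s2.png",cv2.resize(im[80:280,170:370],(600,600),interpolation=cv2.INTER_CUBIC))
```

```text
[0.29418317 2.59040083 1.57164486] [0.49463975 0.07981583 0.07902582]
```

View pics/s2.png

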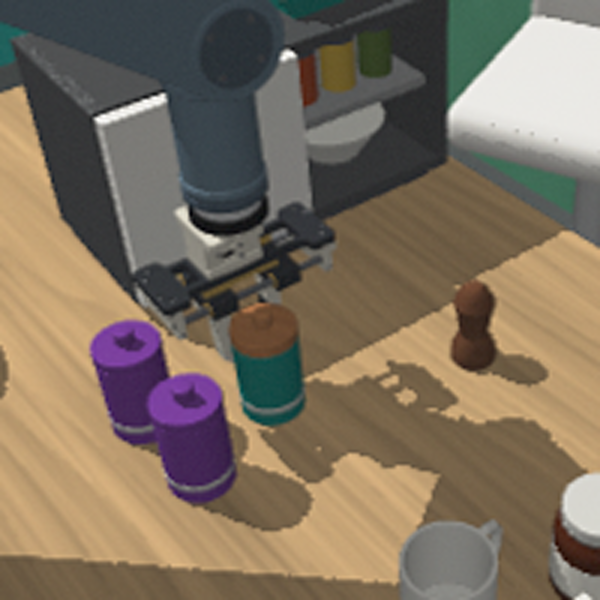

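The canister is upright against the fingers at crop (268,360) and clear of the purple tins, so I'll keep pushing, slowly.

>>> play_rows([
  [-6, 0, 0, 0, 0, 0, 43],
  [-13, 1, 0, 0, 0, 0, 43],
  [-20, 1, 0, 0, 0, 0, 43],
  [-27, 2, 0, 0, 0, 0, 43],
  [-34, 2, 0, 0, 0, 0, 43],
  [-40, 2, 0, 0, 0, 0, 43],
  [-45, 3, 0, 0, 0, 0, 43],
  [-45, 3, 0, 0, 0, 0, 43],
])

```text
clock: 5.65
tcp_pos: [0.4946, 0.0361, 0.0787]
ee_rot: [-0.0, 0.727, 0.686, -0.0]
contact_force: [-0.7, 3.9, 3.2]
finger_gap: 0.0404
gripper_force: 2.5
```

>>> play_rows([
  [10, 0, 0, 0, 0, 0, 43],
  [25, 0, 0, 0, 0, 0, 43],
  [40, 0, -40, 0, 0, 0, 20],
  [50, 0, -90, 0, 0, 0, 0],
  [50, 0, -140, 0, 0, 0, 0],
  [50, 0, -190, 0, 0, 0, 0],
  [50, 0, -215, 0, 0, 0, 0],
  [50, 0, -220, 0, 0, 0, 0],
])

```text
clock: 6.65
tcp_pos: [0.4982, 0.0872, 0.3002]
ee_rot: [0.001, 0.727, 0.687, 0.001]
contact_force: [0.1, 1.1, -0.5]
finger_gap: 0.0005
gripper_force: 0.0
```

Run:
```python
from h import *
np.set_printoptions(precision=4,suppress=True)
s=ctrl.read_state(); print(s["tcp_pos"],s["contact_force"],s["finger_gap"])
P={n:ctrl.read_camera(n) for n in("scene","side")}
r={n:[b["point"] for b in ctrl.boxes_of(p,"canister")] for n,p in P.items()}; print(r,[[onz(P[n],u,.06)[:2] for u in r[n]] for n in r])
u=np.array([-.998,.061,0]);n=np.array([.061,.998,0]);H=np.array([.6815,.241,.268])
O=H-.018*n; press=O+.196*u
print("press",press)
a=-.061
for d in (.08,.03,.012): 
    t=press-n*d; t[2]=.245; go((t.tolist(),a))
```

```text
[0.4982 0.0872 0.3002] [ 0.0746  1.1439 -0.4622] 0.0004884342642124285
{'scene': [[321.5, 205.0], [305.4, 193.7], [321.3, 177.0], [257.5, 242.5], [379.2, 163.1]], 'side': [[233.8, 222.9], [214.1, 201.6], [265.4, 208.2]]} [[array([ 0.4868, -0.0004]), array([0.3966, 0.0109]), array([0.367 , 0.1345]), array([ 0.462 , -0.2805]), array([0.48  , 0.3753])], [array([0.3861, 0.0188]), array([0.3888, 0.1349]), array([0.4892, 0.0074])]]
press [0.4848 0.235  0.268 ]
[0.47991399999999995, 0.15515199999999996, 0.245] -> [ 67.4 -20.6  52. ] [-0.003  0.     0.004]
[0.48296399999999995, 0.20505199999999998, 0.245] -> [117.4 -20.4  52. ] [-0.003  0.     0.004]
[0.48406199999999994, 0.223016, 0.245] -> [135.4 -20.3  52. ] [-0.003  0.     0.004]
```

>>> play_rows([
  [15, -5, 10, 0, 0, 0, 0],
  [35, -10, 25, 0, 0, 0, 0],
  [60, -15, 40, 0, 0, 0, 0],
  [85, -20, 52, 0, 0, 0, 0],
  [105, -20, 52, 0, 0, 0, 0],
  [118, -20, 52, 0, 0, 0, 0],
  [130, -20, 52, 0, 0, 0, 0],
  [132, -20, 52, 0, 0, 0, 0],
])

```text
clock: 7.85
tcp_pos: [0.4851, 0.22, 0.2464]
ee_rot: [-0.0, 0.727, 0.687, -0.0]
contact_force: [-0.9, -0.2, -0.4]
finger_gap: 0.0007
gripper_force: 0.0
```

>>> play_rows([
  [1, 0, 0, 0, 0, 0, 0],
  [2, 0, 0, 0, 0, 0, 0],
  [3, 0, 0, 0, 0, 0, 0],
  [4, 0, 0, 0, 0, 0, 0],
  [5, 0, 0, 0, 0, 0, 0],
  [5.5, 0, 0, 0, 0, 0, 0],
  [5.5, 0, 0, 0, 0, 0, 0],
  [5.5, 0, 0, 0, 0, 0, 0],
])

```text
clock: 8.85
tcp_pos: [0.4854, 0.2248, 0.2466]
ee_rot: [-0.0, 0.727, 0.687, -0.0]
contact_force: [0.2, 0.2, -0.1]
finger_gap: 0.0006
gripper_force: 0.0
```

>>> play_rows([
  [1, 0, 0, 0, 0, 0, 0],
  [2, 0, 0, 0, 0, 0, 0],
  [3, 0, 0, 0, 0, 0, 0],
  [4, 0, 0, 0, 0, 0, 0],
  [4.5, 0, 0, 0, 0, 0, 0],
  [4.5, 0, 0, 0, 0, 0, 0],
  [4.5, 0, 0, 0, 0, 0, 0],
  [4.5, 0, 0, 0, 0, 0, 0],
])

```text
clock: 9.85
tcp_pos: [0.4854, 0.2288, 0.2466]
ee_rot: [0.0, 0.727, 0.687, -0.001]
contact_force: [-2.6, -5.4, 1.5]
finger_gap: 0.0008
gripper_force: 2.6
```

>>> play_rows([
  [0.7, 0, 0, 0, 0, 0, 0],
  [1.4, 0, 0, 0, 0, 0, 0],
  [2.1, 0, 0, 0, 0, 0, 0],
  [2.8, 0, 0, 0, 0, 0, 0],
  [3, 0, 0, 0, 0, 0, 0],
  [3, 0, 0, 0, 0, 0, 0],
  [3, 0, 0, 0, 0, 0, 0],
  [3, 0, 0, 0, 0, 0, 0],
])

```text
clock: 10.85
tcp_pos: [0.4853, 0.2289, 0.2467]
ee_rot: [0.002, 0.727, 0.686, -0.003]
contact_force: [-3.5, -15.7, 4.6]
finger_gap: 0.0001
gripper_force: 8.0
```

At the stop, so withdraw.

>>> play_rows([
  [-20, 0, 0, 0, 0, 0, 0],
  [-55, 0, 0, 0, 0, 0, 0],
  [-90, 0, 0, 0, 0, 0, 0],
  [-110, 0, 0, 0, 0, 0, 0],
  [-115, 0, 0, 0, 0, 0, 0],
  [-115, 0, 0, 0, 0, 0, 0],
  [-115, 0, 0, 0, 0, 0, 0],
  [-115, 0, 0, 0, 0, 0, 0],
])

```text
clock: 11.85
tcp_pos: [0.4793, 0.1182, 0.2466]
ee_rot: [-0.0, 0.727, 0.687, 0.0]
contact_force: [-0.7, 0.3, 0.3]
finger_gap: 0.0003
gripper_force: 0.0
```

Run:
```python
from h import *
np.set_printoptions(precision=4,suppress=True)
s=ctrl.read_state(); print(s["tcp_pos"],s["contact_force"],s["joint_positions"])
p=wrist(); save(p,"w3.png"); im=np.array(p["image"]); hsv=cv2.cvtColor(im,cv2.COLOR_RGB2HSV)
m=cv2.inRange(hsv,np.array((0,0,195)),np.array((180,25,255))); m[:20]=0; m[240:]=0
k,lab,st,_=cv2.connectedComponentsWithStats(m); i=1+st[1:,4].argmax()
c=cv2.approxPolyDP(max(cv2.findContours((lab==i).astype(np.uint8),0,2)[0],key=len),4,True)[:,0]
for uv in c: print(uv,onz(p,uv,.268))
```

```text
[0.4793 0.1182 0.2466] [-0.6533  0.2902  0.2794] [0.0153 0.1546 1.66   0.0003 1.3269 0.0712]
[639  21] [0.6058 0.2235 0.268 ]
[272 130] [0.4628 0.1913 0.268 ]
[282 168] [0.4655 0.1752 0.268 ]
[638  67] [0.6095 0.2073 0.268 ]
```

View pics/w3.png

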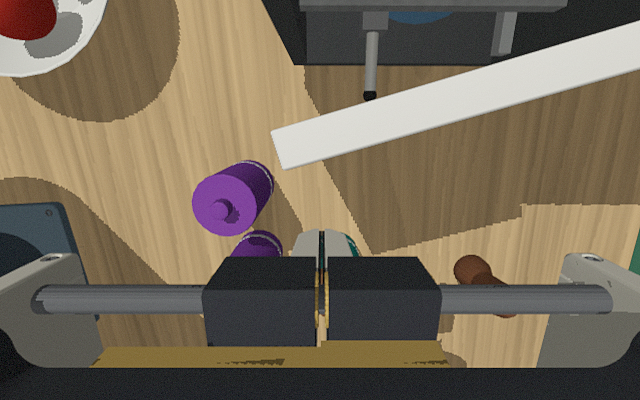

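Door ajar at about 0.285 rad: inner free corner (272,130) → (0.463,0.191), outer corner (282,168). A catch pin shows at (370,95); I'll stay on the free-edge side of it.

```bash
cat >> h.py <<'E'
H=np.array([.683,.2414])
def arc(th,r,off):
    b=np.arctan2(.061,-.998)+th; P=H+r*np.array([np.cos(b),np.sin(b)])+off*np.array([np.sin(b),-np.cos(b)])
    return ([*P.round(4).tolist(),.245],-.061+th)
E
python3 - <<'E'
from h import *
go(([.41,.12,.245],.1),([.405,.215,.245],.225),arc(.286,.27,.022),arc(.286,.218,.022))
E
```

```text
[0.41, 0.12, 0.245] -> [ -2.  -69.3   1.6] [-0.    -0.    -0.156]
[0.405, 0.215, 0.245] -> [ 92.5 -79.6   1.6] [-0.    -0.    -0.281]
[0.4149, 0.2026, 0.245] -> [ 80.7 -69.    1.6] [-0.    -0.    -0.281]
[0.4656, 0.2142, 0.245] -> [ 95.1 -19.1   1.6] [-0.    -0.    -0.281]
```

>>> play_rows([
  [-2, -35, 2, 0, 0, 0, 0],
  [-2, -70, 2, 0, 0, -0.1, 0],
  [30, -77, 2, 0, 0, -0.2, 0],
  [65, -77, 2, 0, 0, -0.28, 0],
  [85, -72, 2, 0, 0, -0.28, 0],
  [85, -60, 2, 0, 0, -0.28, 0],
  [91, -38, 2, 0, 0, -0.28, 0],
  [95, -19, 2, 0, 0, -0.28, 0],
])

```text
clock: 12.9
tcp_pos: [0.467, 0.2129, 0.2446]
ee_rot: [0.0, 0.624, 0.781, -0.0]
contact_force: [0.3, 0.9, 0.9]
finger_gap: 0.0004
gripper_force: 0.0
```

Run:
```python
from h import *
s=ctrl.read_state(); print(s["tcp_pos"],s["contact_force"])
go(*[arc(t,.213,.0085) for t in (.25,.35,.45,.55,.65,.75,.85,.95)],p=np.array([.4656,.2142,.245]),R=down(.22))
print()
T,a=arc(.95,.213,.0085); go(*[arc(t,.213,.0085) for t in (1.05,1.15,1.25,1.35,1.42,1.48,1.52,1.52)],p=np.array(T),R=down(a))
```

```text
[0.46698581 0.21287978 0.2445839 ] [0.28942341 0.87703094 0.85238813]
[0.4722, 0.2097, 0.245] -> [-5.8  5.5  0. ] [0.    0.    0.031]
[0.4764, 0.1889, 0.245] -> [-27.   5.   0.] [ 0.     0.    -0.069]
[0.4827, 0.1685, 0.245] -> [-48.3   6.7   0. ] [ 0.     0.    -0.169]
[0.491, 0.1489, 0.245] -> [-69.3  10.5   0. ] [ 0.     0.    -0.269]
[0.5012, 0.1301, 0.245] -> [-89.8  16.4   0. ] [ 0.     0.    -0.369]
[0.5132, 0.1126, 0.245] -> [-109.5   24.3    0. ] [ 0.     0.    -0.469]
[0.5269, 0.0962, 0.245] -> [-128.5   34.1    0. ] [ 0.     0.    -0.569]
[0.5422, 0.0814, 0.245] -> [-146.3   45.8    0. ] [ 0.     0.    -0.669]

[0.5588, 0.0681, 0.245] -> [-21.3   0.1   0. ] [ 0.   0.  -0.1]
[0.5768, 0.0566, 0.245] -> [-42.5   2.5   0. ] [ 0.   0.  -0.2]
[0.5957, 0.0469, 0.245] -> [-63.3   6.9   0. ] [ 0.   0.  -0.3]
[0.6156, 0.0392, 0.245] -> [-83.6  13.5   0. ] [ 0.   0.  -0.4]
[0.6299, 0.0349, 0.245] -> [-97.4  19.2   0. ] [ 0.    0.   -0.47]
[0.6424, 0.0321, 0.245] -> [-108.9   24.9    0. ] [ 0.    0.   -0.53]
[0.6508, 0.0307, 0.245] -> [-116.3   29.1    0. ] [ 0.    0.   -0.57]
[0.6508, 0.0307, 0.245] -> [-116.3   29.1    0. ] [ 0.    0.   -0.57]
```

>>> play_rows([
  [-6, 4, 0, 0, 0, 0, 0],
  [-20, 5, 0, 0, 0, -0.04, 0],
  [-38, 5.5, 0, 0, 0, -0.12, 0],
  [-58, 8, 0, 0, 0, -0.21, 0],
  [-79, 13, 0, 0, 0, -0.31, 0],
  [-99, 20, 0, 0, 0, -0.41, 0],
  [-118, 29, 0, 0, 0, -0.51, 0],
  [-137, 39, 0, 0, 0, -0.61, 0],
])

```text
clock: 13.9
tcp_pos: [0.5338, 0.0871, 0.2446]
ee_rot: [-0.0, 0.359, 0.933, -0.0]
contact_force: [0.5, 0.0, -0.6]
finger_gap: 0.0004
gripper_force: 0.2
```

Run:
```python
from h import *
s=ctrl.read_state(); print(s["tcp_pos"],s["contact_force"])
y=R0(s)[:,1]; a=np.arctan2(y[1],y[0]); print(a+.061)
go(*[arc(t,.213,.0085) for t in (.95,1.05,1.15,1.25,1.35,1.42,1.48,1.52)])
```

```text
[0.53379473 0.08709019 0.24464432] [ 0.50476938  0.03334924 -0.61230591]
0.8967925303874238
[0.5422, 0.0814, 0.245] -> [-10.1   1.4  -0.4] [-0.001 -0.001 -0.053]
[0.5588, 0.0681, 0.245] -> [-31.3   2.7  -0.4] [-0.    -0.001 -0.153]
[0.5768, 0.0566, 0.245] -> [-52.3   6.2  -0.4] [-0.    -0.001 -0.253]
[0.5957, 0.0469, 0.245] -> [-72.9  11.7  -0.4] [-0.    -0.001 -0.353]
[0.6156, 0.0392, 0.245] -> [-92.8  19.3  -0.4] [-0.    -0.001 -0.453]
[0.6299, 0.0349, 0.245] -> [-106.3   25.7   -0.4] [-0.    -0.001 -0.523]
[0.6424, 0.0321, 0.245] -> [-117.4   32.    -0.4] [-0.    -0.001 -0.583]
[0.6508, 0.0307, 0.245] -> [-124.6   36.6   -0.4] [-0.    -0.001 -0.623]
```

>>> play_rows([
  [-10, 1, 0, 0, 0, -0.05, 0],
  [-31, 3, 0, 0, 0, -0.15, 0],
  [-52, 6, 0, 0, 0, -0.25, 0],
  [-73, 12, 0, 0, 0, -0.35, 0],
  [-92, 19, 0, 0, 0, -0.45, 0],
  [-106, 26, 0, 0, 0, -0.52, 0],
  [-117, 32, 0, 0, 0, -0.58, 0],
  [-125, 37, 0, 0, 0, -0.62, 0],
])

```text
clock: 14.9
tcp_pos: [0.6513, 0.0305, 0.2444]
ee_rot: [-0.001, 0.058, 0.998, -0.0]
contact_force: [-0.2, 0.9, 0.1]
finger_gap: 0.0009
gripper_force: 0.2
```

>>> play_rows([
  [0, 0, 0, 0, 0, 0, 0],
  [0, 0, 0, 0, 0, 0, 0],
  [10, 0, 0, 0, 0, 0, 0],
  [30, 0, -5, 0, 0, 0, 0],
  [50, 0, -30, 0, 0, 0, 0],
  [70, 0, -60, 0, 0, 0, 0],
  [80, 0, -90, 0, 0, 0, 0],
  [80, 0, -90, 0, 0, 0, 0],
])

```text
clock: 15.9
tcp_pos: [0.5718, 0.0414, 0.3379]
ee_rot: [0.003, 0.059, 0.998, -0.0]
contact_force: [0.8, 0.8, 0.0]
finger_gap: 0.0005
gripper_force: 0.0
```

Run:
```python
from h import *
s=ctrl.read_state(); print(s["tcp_pos"],s["contact_force"])
A=ctrl.read_camera("scene");B=ctrl.read_camera("side")
cv2.imwrite("pics/f.png",cv2.cvtColor(np.hstack([np.array(A["image"])[80:340,160:480],np.array(B["image"])[20:280,160:480]]),cv2.COLOR_RGB2BGR))
```

```text
[0.57181412 0.0414252  0.33786552] [0.75670477 0.79102638 0.01649968]
```

View pics/f.png

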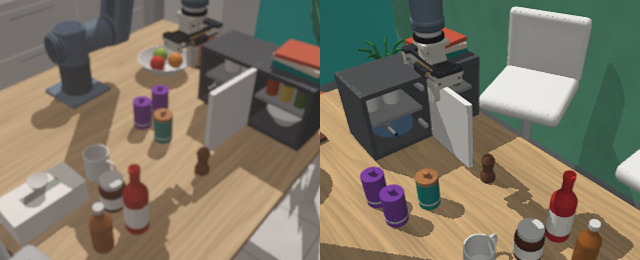

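The door stands about square, the canister is upright and clear, the bystanders look in place and the gripper is free.

```bash
python3 -c "
from h import *
print(ctrl.job_done())"
```

```text
the job is handed in; nothing more can be done
None
```

I pushed the canister clear, pressed the door to release its catch, swung it open to about 1.5 rad and handed the job in at about 16 s; the system gave no verdict back, but the last pictures showed everything upright and in place.

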